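# Put the serving board away in the drawer box

### The arm

A 6-joint arm with a two-finger parallel gripper is mounted at the origin on a cart in front of the work surface, level with it; the furniture and walls round the work are solid. World frame = base frame: x ahead of the robot, y to its left, z up, the work surface at z = 0. Lengths are in m, angles in rad, forces in N, time in s.
With the tool pointing down it reaches from about 0.375 to 0.925 m from the base axis. Payload 5.7 kg.
Tool frame: the origin (TCP) lies midway between the tips of the shut fingers; the grasp point (between the pads) lies 19 mm behind it (tcp_to_grasp is the distance from the TCP to the grasp point, in m); z points along the fingers, y is the line along which they close (so a half turn about z gives the same grasp; the last joint's range is limited). The gripper opens to 88 mm and grips with 3 to 60 N. Pads are 20 mm wide; open, the fingers measure 115 mm over their backs; the gripper's body (75 mm by 178 mm) begins 61 mm behind the grasp point.
Start: joints at [-1.367, 0.359, 1.51, -0, 1.272, -0.115], TCP at [0.188, -0.57, 0.223] pointing down, gripper open.
Joint ranges: [-2.97, 2.97], [-1.01, 2.36], [0.21, 2.38], [-0.96, 4.11], [0.2, 2.71], [-2.98, 2.98]. Speed limits (rad/s): [2.39, 2.39, 3.14, 3.14, 3.14, 3.14].

### API

Orientations are given as a rotation vector (axis times angle).
In Python, from cell import * gives the robot as it stands. Calls block until the motion is done:
- move_ptp(position, orientation): joint-space move of the TCP to a pose.
- move_straight(position, vel=0.15, rot=None, stop_force=None): straight line of the TCP; rot=None keeps the orientation; vel is the mean speed in m/s. With stop_force (N) it stops when the force on the tool has changed by that much, and returns True; else False.
- move_joints(angles): joint-space move.
- move_gripper(opening, force=None): finger opening in m; force is the grip in N (None keeps the last); returns when the fingers have stopped.
- hold(seconds).
- inverse_kinematics(position, orientation): joint angles nearest the present ones, or None.
- state(): the state.
- read_camera(name): name is "scene" or "top" or "wrist"; returns a dict with "pixels" (480x640x3 uint8, blue, green, red), "mtx" (3x3 intrinsics, pixels), "rvec" (rotation vector, rad) and "tvec" (3), from world to camera coordinates, as OpenCV has them. Camera axes: x right, y down, z forward; pixel columns grow to the right and rows downward; lengths in m; the calibration is good to about 2 mm. A picture is of the moment at which its call begins. There is no depth.
A pose or a line that the arm cannot do raises Unreachable and nothing moves.
- sign_off(): hands the job in; it is judged then, once.
The state is a dict: "clock": time; "joint_pos": joint angles; "joint_vel": joint speeds; "joint_efforts": joint torques, N m; "tcp_pos": TCP position; "tcp_rot": TCP orientation; "force": force on the tool from outside, world axes, zero at the start; "torque": the same for the moment, N m; "grip_width": finger opening in m; "grasp_force": force on a finger pad.
Only numpy, scipy, OpenCV 4.12 (cv2) and the standard library are available. Lean on these libraries where they do the work, as an engineer would, in place of code of your own. Each camera call takes 0.05 s, during which the arm holds its last target. There are 200 camera calls.

### The job

Pull the drawer of the white drawer box all the way open by its handle, take the small wooden serving board from the slanting stand and put it away upright in the slot inside the drawer, down on the slot's floor, then let go of it. Then push the drawer fully shut, without slamming it or pressing hard on the board, and leave the spice jar, the garlic and the bowl where they are.

Things in the scene. Friction and masses are not known exactly. Their poses are not given: they have to be found in the camera images.
- drawer (a joint): The drawer's slide: 0 is shut, 0.15 (m) is fully open, at a firm stop. It slides towards the drawer box's own front, with about 2 N of friction and some damping, and stays where it is left; it starts shut.
- handle (a point): Centre of the drawer's handle: an upright round steel bar 12 mm thick, 44 mm tall, at the middle of the drawer front, 66 mm above the worktop; it moves with the drawer. x points into the box (the drawer opens along -x), y across the front, z up. The drawer front (150 mm wide, top at 106 mm) lies 24 mm behind the bar's axis, which leaves 18 mm free behind the bar.
- chest: Fixed white drawer box, 170 mm wide, 200 mm deep, turned so that its drawer faces the robot's left; origin on the worktop under its middle, axes as the handle's. Its wooden top (112 to 124 mm up, 176 mm wide) overhangs the shut drawer's front by 22 mm, nearly above the bar: a gripper pointing straight down cannot reach the bar; one leaning 40 to 45 degrees, its upper end away from the box, can.
- slot (a point): Middle of the floor of the slot in the drawer, 20 mm above the worktop; moves with it, axes as the handle's (x along the slot). 16 mm wide, 104 mm long between end stops; walls 22 mm high, then lips flaring to a mouth of about 30 mm, 33 mm above the floor. The drawer's side walls stand 68 mm off, 78 mm above the worktop. With the drawer open it is 58 mm along x to the box's top and to the drawer front.
- board_mid (a point): Centre of the serving board to be put away: a plain flat piece of wood, 90 mm long (x), 10 mm thick (y), 80 mm tall (z), 50 to 100 g. At the start it leans in the grey stand, top to the left (somewhat to the robot), 0.5 rad (29 degrees) from vertical, on its long edge; the top edge is free, and so is the middle of its back between the stand's two posts (58 mm apart, 53 mm high along the board).
- stand: The fixed grey stand that holds the board; its origin lies on the worktop under the middle of the board's lower edge, x along the board, y to the side the board leans to, z up. Footprint 110 x 100 mm, 22 mm off centre towards y.
- jar: Spice jar, 45 mm wide, 100 mm tall, standing on top of the drawer box; origin at its underside.
- garlic: Head of garlic, 56 mm, lying on the worktop between the stand and the box; origin at its underside.
- bowl: White bowl, 114 mm wide, 47 mm tall, on the worktop between the cooker and the dish rack; origin at its underside.
There are look-alikes about, which are no part of the job. There is more than one size of the part that bears board_mid; the job needs the larger.

How it is judged:
On the way, in this order (a step that is already met when the one before it is completed fails the run):
1. the drawer is pulled open to its stop (at least 140 mm) (value of joint drawer above 0.14 m), for 0.2 s.
2. the board stands on the floor of the slot and is released, with the drawer still open (x of board_mid in the frame of slot between -0.012 and 0.012 m and y of board_mid in the frame of slot between -0.014 and 0.014 m and z of board_mid in the frame of slot between 0.034 and 0.046 m and angle between board_mid's own z axis and vertical below 0.27 rad and value of joint drawer above 0.1 m and contact force between the fingers and board below 0.1 N), for 0.2 s.
At the end, for the whole second after the job is handed in: The drawer is shut to within 6 mm; the board stands in the slot on its long edge (centre 34 to 46 mm above the slot's floor, within 12 mm of the slot's middle along it and 14 mm across it, less than 0.27 rad from upright), at rest (x of board_mid in the frame of slot between -0.012 and 0.012 m and y of board_mid in the frame of slot between -0.014 and 0.014 m and z of board_mid in the frame of slot between 0.034 and 0.046 m and angle between board_mid's own z axis and vertical below 0.27 rad and value of joint drawer below 0.006 m and linear speed of board below 0.02 m/s); the robot touches nothing.
It fails at once if the drawer is slammed (faster than 0.5 m/s) (velocity of joint drawer above 0.5 m/s or velocity of joint drawer below -0.5 m/s).
It fails at once if the board is pressed hard into the drawer (over 45 N) (contact force between board and drawer above 45 N).
It fails at once if the jar on the box is knocked over (angle between jar's own z axis and vertical above 0.5 rad).
It fails at once if the jar, the garlic or the bowl is shoved more than 40 mm (distance of any of jar, garlic, bowl from where it was at the start of the episode above 0.04 m).
It also fails if it takes over 64 s, if anything falls off the work surface, if the arm or the gripper's body presses on something with over 40 N, if the wrist force passes 120 N, or if a joint passes its speed limit or range.

## Working session

There is one attempt and no reset: what is moved stays moved. The work goes in short steps, each a Python script; the robot and the scene stay as the last script left them, time stands still between calls to the robot, and variables do not carry over. Pictures are saved under pics/ and viewed, at most 10 in all, crops included, and the job is handed in when it is done.

```bash
mkdir -p pics; ls; python3 - <<'E'
from cell import *
import cv2
for n in("scene","top"):
    c=read_camera(n); cv2.imwrite(f"pics/{n}0.png",c["pixels"]); print(n,c["mtx"].tolist(),c["rvec"],c["tvec"])
E
```

```text
pics
scene [[615.7194893347626, 0.0, 327.9458356777332], [0.0, 615.7194893347626, 227.79042463565835], [0.0, 0.0, 1.0]] [ 2.62472715  0.29512427 -0.07457246] [-0.52506092 -0.10916237  1.39338385]
top [[611.9422560926586, 0.0, 301.7936051931948], [0.0, 611.9422560926586, 242.27173389798327], [0.0, 0.0, 1.0]] [ 2.26099247 -1.94749523  0.2026919 ] [-0.14144223  0.55589292  1.1436273 ]
```

View pics/scene0.png

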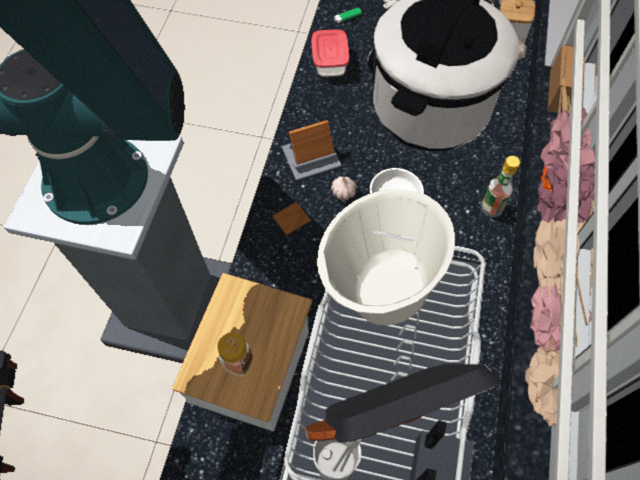

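View pics/top0.png

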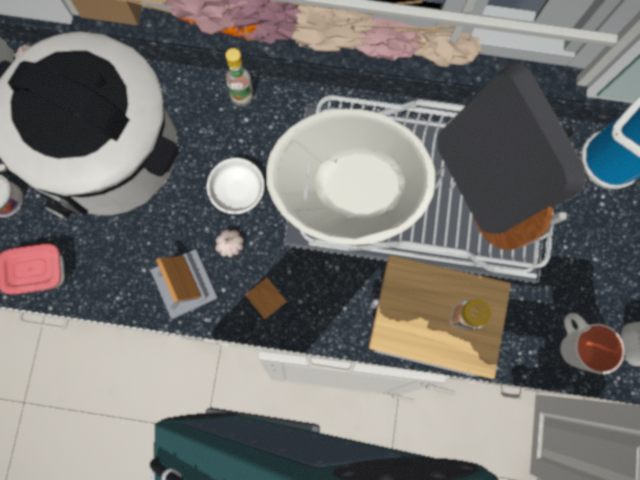

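The scene shows the box at about top pixel (440,318) with the jar on it at (473,314). The stand with the board is at (183,283), the garlic at (229,243), the bowl at (236,186) and a small decoy board at (265,297). I'll enlarge both areas.

```bash
cat > h.py <<'E'
import numpy as np, cv2
from scipy.spatial.transform import Rotation as R
def ray(c,u,v):
    p=cv2.undistortPoints(np.array([[[u,v]]],float),c["mtx"],None)[0,0]
    Rm=cv2.Rodrigues(np.array(c["rvec"]))[0]; o=-Rm.T@np.array(c["tvec"])
    return o,Rm.T@np.array([p[0],p[1],1.])
def onz(c,u,v,z):
    o,d=ray(c,u,v); return o+d*(z-o[2])/d[2]
def proj(c,P): return cv2.projectPoints(np.array(P,float).reshape(-1,3),np.array(c["rvec"]),np.array(c["tvec"]),c["mtx"],None)[0][:,0]
E
python3 - <<'E'
import cv2,numpy as np
t=cv2.imread("pics/top0.png"); s=cv2.imread("pics/scene0.png")
def crop(i,x,y,w,h,k): return cv2.resize(i[y:y+h,x:x+w],None,fx=k,fy=k,interpolation=cv2.INTER_CUBIC)
a=crop(t,360,245,160,140,2.5); b=crop(t,140,240,160,120,2.5)
c=crop(s,165,265,160,180,2.5)[:350]; d=crop(s,270,110,160,120,2.5)
cv2.imwrite("pics/c1.png",np.vstack([np.hstack([b[:250],d[:250]]),np.hstack([a,crop(s,165,270,160,140,2.5)])]))
E
```

```text
(no output)
```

View pics/c1.png

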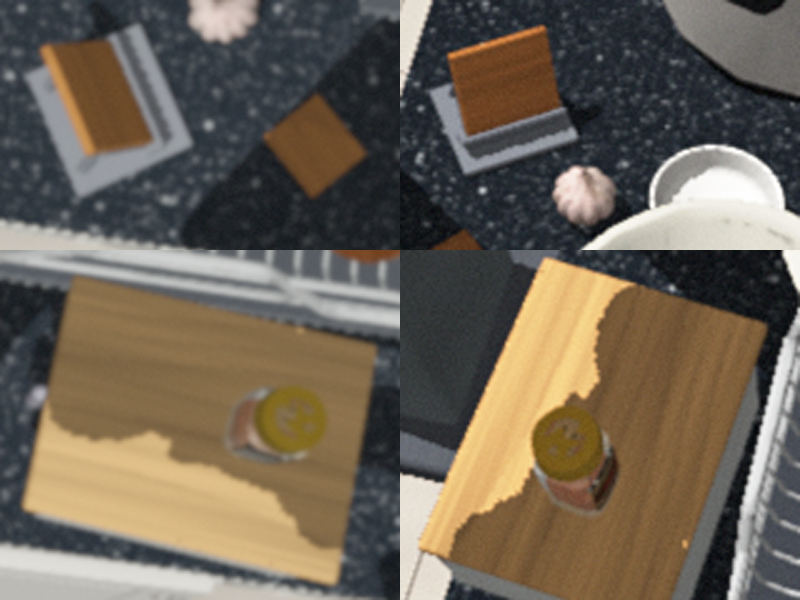

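```bash
cat > m.py <<'E'
from cell import *
from h import *
from scipy.optimize import least_squares
t=read_camera("top"); s=read_camera("scene")
def tri(a,b):
    A=[];B=[]
    for c,(u,v) in((t,a),(s,b)):
        o,d=ray(c,u,v); d/=np.linalg.norm(d); M=np.eye(3)-np.outer(d,d); A.append(M);B.append(M@o)
    X=np.linalg.lstsq(np.vstack(A),np.hstack(B),rcond=None)[0]; return X
tc=lambda x,y:(140+x/2.5,240+y/2.5); sd=lambda x,y:(270+(x-400)/2.5,110+y/2.5)
tA=lambda x,y:(360+x/2.5,245+(y-250)/2.5); sC=lambda x,y:(165+(x-400)/2.5,270+(y-250)/2.5)
print("board top corners",tri(tc(42,47),sd(545,27)),tri(tc(91,154),sd(449,55)))
print("chest corners tri",tri(tA(72,275),sC(767,322)),tri(tA(22,510),sC(545,258)),tri(tA(338,585),sC(420,550)))
# chest fit at z=.124: top 176 wide (y), length L (x): front overhang
def rect(p,L,W,off,z):
    c,sn=np.cos(p[2]),np.sin(p[2]); q=np.array([[-L[0],W/2],[L[1],W/2],[L[1],-W/2],[-L[0],-W/2]])
    q[:,1]+=off
    return np.c_[p[0]+c*q[:,0]-sn*q[:,1],p[1]+sn*q[:,0]+c*q[:,1],np.full(4,z)]
cor=np.array([onz(t,*tA(*q),.124) for q in((72,275),(377,347),(338,585),(22,510))]); print("top corners z.124",cor.round(4).tolist())
st=np.array([onz(t,*tc(*q),.004) for q in((25,75),(133,22),(192,143),(80,197))]); print("stand z.004",st.round(4).tolist())
print("handle z.066",onz(t,*tA(37,395),.066))
print("handle z.088",onz(t,*tA(37,395),.088))
print("jar",onz(t,*tA(292,420),.224),"garlic",onz(t,229,243,.02))
E
python3 m.py
```

```text
board top corners [0.49117985 0.2076684  0.09317943] [0.41720007 0.155073   0.09809663]
chest corners tri [ 0.55798066 -0.22127732  0.12238363] [ 0.3832257  -0.20662111  0.11807704] [ 0.36527368 -0.43479937  0.11908918]
top corners z.124 [[0.5572, -0.2214, 0.124], [0.5372, -0.4483, 0.124], [0.3635, -0.4345, 0.124], [0.3823, -0.2064, 0.124]]
stand z.004 [[0.4789, 0.2399, 0.004], [0.535, 0.1613, 0.004], [0.4445, 0.0963, 0.004], [0.3887, 0.1771, 0.004]]
handle z.066 [ 0.47252746 -0.21301831  0.066     ]
handle z.088 [ 0.46986117 -0.21066732  0.088     ]
jar [ 0.46192041 -0.36426349  0.224     ] garlic [0.55485841 0.08874465 0.02      ]
```

```bash
cat >> h.py <<'E'
XC=np.array([-.0855,-.9963,0]); YC=np.array([.9963,-.0855,0]); ZC=np.array([0,0,1.])
BAR=np.array([.4700,-.2120,.066])
def rv(y,z):
    y=np.array(y)/np.linalg.norm(y); z=np.array(z)/np.linalg.norm(z)
    return R.from_matrix(np.c_[np.cross(y,z),y,z]).as_rotvec()
A=np.radians(43)
ZT=np.cos(A)*XC-np.sin(A)*ZC
# board in the stand
BX=np.array([.817,.576,0]); BYh=np.array([-.576,.817,0])
BZ=np.sin(.5)*BYh+np.cos(.5)*ZC; BN=np.cos(.5)*BYh-np.sin(.5)*ZC
BC=np.array([.467,.163,.063])
SLOT=BAR-.15*XC+.094*XC; SLOT[2]=.020
E
python3 - <<'E'
from cell import *
from h import *
t=read_camera("top")
for z in(.12,.18,.24): print("colander",z,onz(t,350,246,z)[:2],onz(t,285,225,z)[:2])
for sg in(1,-1):
    o=rv(sg*YC,ZT); 
    for k,d in(("hi",-.15),("near",-.07),("g",.012)):
        print(sg,k,inverse_kinematics(BAR+d*ZT,o))
    print(sg,"open",inverse_kinematics(BAR-.15*XC+.012*ZT,o))
    ob=rv(sg*BN,-BZ)
    print(sg,"board",inverse_kinematics(BC+.001*BZ,ob),inverse_kinematics(BC+.12*BZ,ob))
    print(sg,"slot",inverse_kinematics(SLOT+[0,0,.042],rv(sg*YC,-ZC)),SLOT)
    print("up",inverse_kinematics([.188,-.5,.36],state()["tcp_rot"]))
E
```

```text
colander 0.12 [ 0.56413875 -0.14862708] [ 0.58573234 -0.02331049]
colander 0.18 [ 0.55157402 -0.14537642] [ 0.57200318 -0.0268175 ]
colander 0.24 [ 0.53900929 -0.14212575] [ 0.55827401 -0.03032451]
1 hi [ 0.20530307  0.48944746  1.83059075 -0.82883811  1.25464056  0.74066757]
1 near [ 0.09537342  0.56254952  1.90941535 -0.938975    1.1006386   0.81637522]
1 g None
1 open [ 0.26123047  0.68824631  1.84925832 -0.86011173  1.13723939  0.94140657]
1 board [ 0.56883489  0.48893969  1.97132653 -0.72934565  0.80194408 -1.06632346] [ 0.68832819  0.32311591  1.86681615 -0.57651373  1.06976685 -1.18353392]
1 slot [-4.56137985e-01  4.31097748e-01  1.89257460e+00 -4.44089210e-16
  8.17920306e-01 -3.70530206e-01] [ 0.474788  -0.1562072  0.02     ]
up [-1.34051179e+00  1.65725270e-01  1.44142030e+00  2.57148500e-05
  1.53532623e+00 -8.84659462e-02]
-1 hi [ 0.20530307  0.48944746  1.83059075 -0.82883811  1.25464056 -2.40092509]
-1 near [ 0.09537342  0.56254952  1.90941535 -0.938975    1.1006386  -2.32521744]
-1 g None
-1 open [ 0.26123047  0.68824631  1.84925832 -0.86011173  1.13723939 -2.20018608]
-1 board [ 0.56883489  0.48893969  1.97132653 -0.72934565  0.80194408  2.07526919] [ 0.68832819  0.32311591  1.86681615 -0.57651373  1.06976685  1.95805874]
-1 slot [-4.56137985e-01  4.31097748e-01  1.89257460e+00 -4.44089210e-16
  8.17920306e-01  2.77106245e+00] [ 0.474788  -0.1562072  0.02     ]
up [-1.34051179e+00  1.65725270e-01  1.44142030e+00  2.57148500e-05
  1.53532623e+00 -8.84659462e-02]
```

```bash
python3 - <<'E'
from cell import *
from h import *
for lean in(38,41,44):
  for az in range(-40,41,8):
    a=np.radians(90-lean); b=np.radians(az)
    h=np.cos(b)*XC+np.sin(b)*YC; z=np.cos(a)*h-np.sin(a)*ZC; y=np.cross(ZC,h)
    r=[inverse_kinematics(P,rv(y,z)) for P in(BAR+.012*z,BAR-.10*z,BAR-.15*XC+.012*z,BAR-.15*XC-.1*z)]
    print(lean,az,[None if q is None else np.round(q[3:],2).tolist() for q in r])
E
```

```text
38 -40 [[-0.56, 1.28, 0.89], [-0.5, 1.51, 0.83], [-0.44, 1.38, 1.03], [-0.4, 1.62, 0.99]]
38 -32 [[-0.63, 1.2, 0.84], [-0.55, 1.43, 0.78], [-0.5, 1.32, 0.98], [-0.44, 1.56, 0.92]]
38 -24 [[-0.69, 1.12, 0.8], [-0.6, 1.34, 0.72], [-0.56, 1.25, 0.93], [-0.49, 1.49, 0.87]]
38 -16 [[-0.77, 1.03, 0.76], [-0.65, 1.26, 0.68], [-0.62, 1.18, 0.88], [-0.54, 1.41, 0.81]]
38 -8 [[-0.86, 0.94, 0.74], [-0.71, 1.16, 0.63], [-0.69, 1.1, 0.84], [-0.59, 1.34, 0.76]]
38 0 [[-0.96, 0.85, 0.72], [-0.77, 1.07, 0.59], [-0.77, 1.02, 0.81], [-0.64, 1.25, 0.71]]
38 8 [None, [-0.85, 0.97, 0.54], [-0.86, 0.93, 0.79], [-0.7, 1.16, 0.67]]
38 16 [None, [-0.93, 0.86, 0.5], None, [-0.76, 1.07, 0.63]]
38 24 [None, None, None, [-0.84, 0.98, 0.59]]
38 32 [None, None, None, [-0.92, 0.87, 0.55]]
38 40 [None, None, None, None]
41 -40 [[-0.59, 1.32, 0.92], [-0.53, 1.55, 0.86], [-0.46, 1.43, 1.05], [-0.41, 1.67, 1.0]]
41 -32 [[-0.65, 1.24, 0.87], [-0.58, 1.46, 0.81], [-0.52, 1.37, 1.0], [-0.46, 1.6, 0.94]]
41 -24 [[-0.73, 1.16, 0.84], [-0.63, 1.38, 0.76], [-0.58, 1.3, 0.95], [-0.51, 1.53, 0.89]]
41 -16 [[-0.81, 1.07, 0.81], 
[... 514 characters left out ...]
.06], [-0.43, 1.71, 1.01]]
44 -32 [[-0.68, 1.28, 0.9], [-0.6, 1.5, 0.83], [-0.54, 1.41, 1.02], [-0.48, 1.64, 0.96]]
44 -24 [[-0.75, 1.2, 0.87], [-0.66, 1.41, 0.8], [-0.6, 1.34, 0.97], [-0.54, 1.57, 0.91]]
44 -16 [[-0.84, 1.11, 0.86], [-0.71, 1.32, 0.77], [-0.67, 1.26, 0.94], [-0.59, 1.49, 0.87]]
44 -8 [[-0.94, 1.02, 0.85], [-0.78, 1.22, 0.74], [-0.75, 1.18, 0.92], [-0.64, 1.41, 0.83]]
44 0 [None, [-0.86, 1.12, 0.72], [-0.83, 1.1, 0.9], [-0.7, 1.32, 0.8]]
44 8 [None, [-0.95, 1.02, 0.71], [-0.93, 1.01, 0.9], [-0.77, 1.23, 0.78]]
44 16 [None, None, None, [-0.84, 1.13, 0.76]]
44 24 [None, None, None, [-0.93, 1.03, 0.75]]
44 32 [None, None, None, None]
44 40 [[4.07, 0.62, 1.32], None, None, None]
```

```bash
cat >> h.py <<'E'
_a=np.radians(48); _b=np.radians(-9)
_h=np.cos(_b)*XC+np.sin(_b)*YC
ZT=np.cos(_a)*_h-np.sin(_a)*ZC; OT=rv(np.cross(ZC,_h),ZT)
E
python3 - <<'E'
exec(open("m.py").read().split("print")[0])
print("rim",tri((350,246),(319,262)))
move_straight([.188,-.5,.38],.2)
move_ptp([.40,.02,.38],rv(YC,-ZC))
move_ptp(BAR-.15*ZT,OT); move_gripper(.05)
print(state()["tcp_pos"],state()["force"],state()["clock"])
c=read_camera("wrist"); cv2.imwrite("pics/w1.png",c["pixels"])
print(proj(c,[BAR,BAR+[0,0,.022],BAR-[0,0,.022]]))
E
```

```text
rim [ 0.55833035 -0.14949053  0.13467724]
[ 0.49409234 -0.11455318  0.17744037] [-0.33324869 -0.46325058 -0.0938379 ] 5.15
[[319.22446401 223.69538069]
 [319.24208096 245.24703995]
 [319.20811912 203.69988121]]
```

View pics/w1.png

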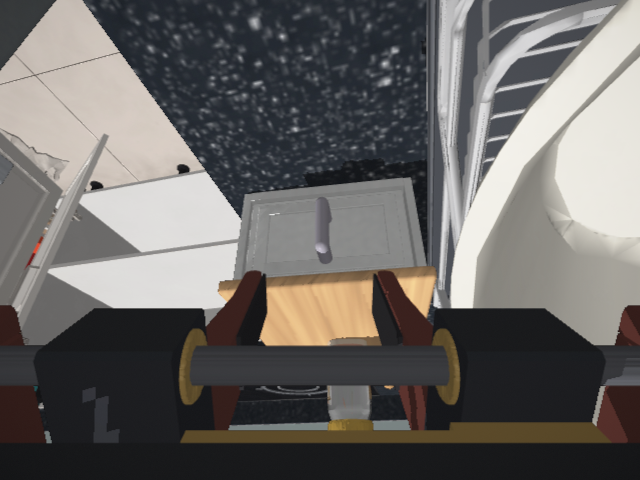

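The bar is at (322,203)–(323,250) in the wrist picture, about 3 px right of the prediction, or roughly 2 mm. The colander is close on the right, so I'll approach under force guard.

```bash
sed -i 's/^BAR=.*/BAR=np.array([.4720,-.2120,.066])/' h.py; python3 - <<'E'
from cell import *
from h import *
print(move_straight(BAR-.07*ZT,.12,rot=OT,stop_force=8))
r=move_straight(BAR+.010*ZT,.06,stop_force=8)
s=state(); print(r,s["tcp_pos"]-(BAR+.010*ZT),s["force"])
c=read_camera("wrist"); cv2.imwrite("pics/w2.png",c["pixels"])
if not r:
    move_gripper(.0,force=25); s=state(); print(s["grip_width"],s["grasp_force"],s["force"],s["clock"])
E
```

```text
False
False [0.00029941 0.00014711 0.00024925] [ 0.75139649 -0.23185589 -0.05268292]
0.011230748508996937 24.99998152256012 [0.90380486 0.6553679  1.19902556] 8.2333
```

```bash
python3 - <<'E'
from cell import *
from h import *
p0=np.array(state()["tcp_pos"])
r=move_straight(p0-.165*XC,.08,stop_force=18)
hold(.3); s=state(); d=np.array(s["tcp_pos"])-p0; print(r,d,d@XC,s["force"],s["grip_width"],s["clock"])
t=read_camera("top"); cv2.imwrite("pics/t2.png",cv2.resize(t["pixels"][190:390,330:530],None,fx=3,fy=3,interpolation=cv2.INTER_CUBIC))
E
```

```text
True [1.35486448e-02 1.50101069e-01 1.11670733e-05] -0.1507041037315625 [-1.79549471  1.90541853  5.53640501] 0.011440001858917432 10.2167
```

View pics/t2.png

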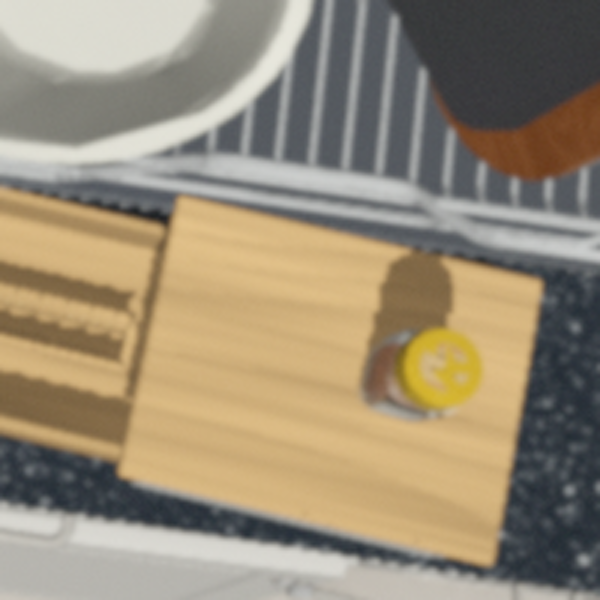

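The drawer is fully open, at 150.7 mm travel. I'll release it, back off and look at the board from above it.

```bash
python3 - <<'E'
from cell import *
from h import *
bo=np.array(state()["tcp_pos"])-.010*ZT; print("bar open",bo.tolist())
move_gripper(.05); move_straight(np.array(state()["tcp_pos"])-.15*ZT,.2)
t=read_camera("top")
cv2.imwrite("pics/t3.png",t["pixels"])
ob=rv(BN,-BZ)
move_ptp(BC+.14*BZ,ob)
print(state()["clock"],state()["tcp_pos"])
w=read_camera("wrist"); t=read_camera("top")
P=[BC+sx*.045*BX+.04*BZ+sn*.005*BN for sx in(-1,1) for sn in(-1,1)]
q=proj(w,P); print(q)
im=w["pixels"].copy()
for u in q: cv2.circle(im,tuple(int(round(v)) for v in u),3,(0,255,0),1)
cv2.imwrite("pics/w3.png",im)
E
```

```text
bar open [0.4857397024989738, -0.06192749618045708, 0.06600492456595827]
13.7167 [0.42848747 0.21753641 0.18569281]
[[311.5451496  175.65982525]
 [325.76823381 175.64750921]
 [312.26957262 294.29025069]
 [325.32798752 294.28233156]]
```

View pics/w3.png

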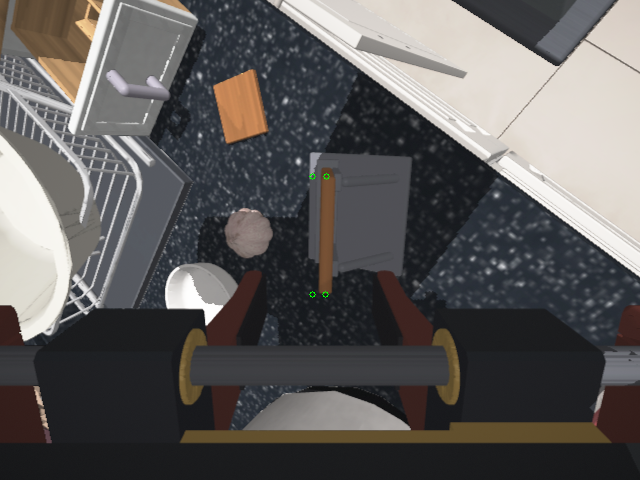

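The board appears edge-on at columns about 318–334 and rows 168–297, shifted about 7 px to the right of the prediction and slightly larger. I'll measure it with a colour mask.

```bash
python3 - <<'E'
from cell import *
from h import *
w=read_camera("wrist"); print(w["mtx"][0,0],w["mtx"][:2,2])
im=w["pixels"].astype(int); m=(im[:,:,2]-im[:,:,0]>35)
m[:, :300]=0; m[:,360:]=0; m[:150]=0; m[310:]=0
for y in list(range(160,176,2))+list(range(180,290,20))+list(range(286,304,2)):
    x=np.where(m[y])[0]; print(y,(x.min(),x.max(),len(x)) if len(x) else None)
q=lambda P:proj(w,P).round(1).tolist()
print(q([BC+sx*.045*BX+z*BZ+n*BN for sx in(-1,1) for z in(-.04,.04,.05) for n in (-.005,.005)]))
E
```

```text
369.4599802116194 [319.08070843 237.66395179]
160 None
162 None
164 None
166 None
168 (np.int64(322), np.int64(330), 9)
170 (np.int64(322), np.int64(331), 10)
172 (np.int64(322), np.int64(331), 10)
174 (np.int64(321), np.int64(332), 12)
180 (np.int64(321), np.int64(334), 14)
200 (np.int64(321), np.int64(334), 14)
220 (np.int64(320), np.int64(333), 14)
240 (np.int64(320), np.int64(332), 13)
260 (np.int64(320), np.int64(332), 13)
280 (np.int64(319), np.int64(331), 13)
286 (np.int64(319), np.int64(331), 13)
288 (np.int64(319), np.int64(331), 13)
290 (np.int64(319), np.int64(331), 13)
292 (np.int64(320), np.int64(330), 11)
294 None
296 None
298 None
300 None
302 None
[[313.3, 167.2], [324.3, 167.2], [311.5, 175.5], [325.8, 175.5], [311.2, 176.9], [326.0, 176.9], [313.8, 260.9], [324.0, 260.9], [312.3, 294.1], [325.3, 294.1], [312.0, 299.6], [325.5, 299.6]]
```

Rows 175–292 match the prediction, and the columns are off by about 7 px, or 5.3 mm along the board normal. I'll correct for that and grasp.

```bash
cat >> h.py <<'E'
BC=BC+.0053*BN
BO=np.array([.48574,-.06193,.066]); SLOT=BO+.094*XC; SLOT[2]=.020
E
python3 - <<'E'
from cell import *
from h import *
ob=rv(BN,-BZ)
move_straight(BC+.06*BZ,.15,rot=ob)
r=move_straight(BC+.002*BZ,.08,stop_force=6); s=state(); print(r,(np.array(s["tcp_pos"])-BC)@BZ,s["force"])
if not r:
    move_gripper(0,force=20); s=state(); print(s["grip_width"],s["grasp_force"],s["force"])
    p=np.array(s["tcp_pos"])
    move_straight(p+.12*BZ,.12); print(state()["grip_width"],state()["force"])
    move_ptp(SLOT+[0,0,.042+.14],rv(YC,-ZC))
    s=state(); print(s["clock"],s["tcp_pos"],s["grip_width"],s["joint_pos"])
    w=read_camera("wrist"); cv2.imwrite("pics/w4.png",w["pixels"])
    print("slot mouth/floor",proj(w,[SLOT+x*XC+y*YC+[0,0,z] for x in(-.052,.052) for y,z in((-.015,.033),(.015,.033))]).round(0).tolist())
    t=read_camera("top"); cv2.imwrite("pics/t4.png",cv2.resize(t["pixels"][180:380,240:440],None,fx=3,fy=3,interpolation=cv2.INTER_CUBIC))
E
```

```text
False 0.0021625767811313795 [ 0.78813099 -0.09150365  0.11137821]
0.009860861256363238 19.9180868268013 [ 1.86716838 -2.57261691  2.54339321]
0.009980267189927311 [ 0.6901586   0.64224022 -1.44133482]
18.7083 [ 0.47729077 -0.15465357  0.20154208] 0.010069397065544631 [-4.51164704e-01  2.40608032e-01  1.74408306e+00  7.59783297e-05
  1.15826479e+00 -3.67318442e-01]
slot mouth/floor [[302.0, 164.0], [338.0, 164.0], [303.0, 282.0], [336.0, 282.0]]
```

View pics/w4.png

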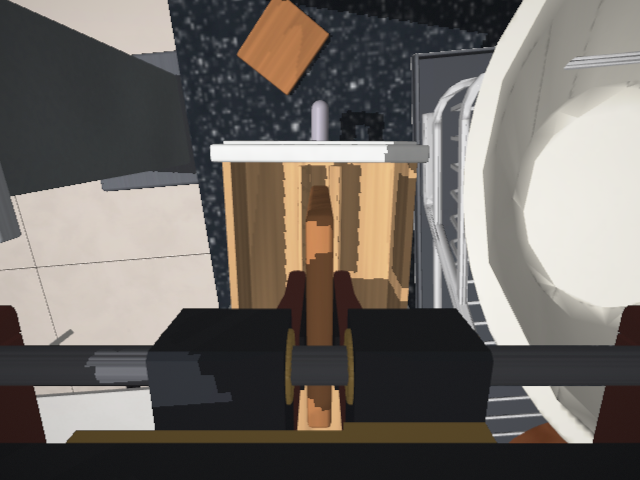

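The view shows the board centred over the slot: board columns 306–333, slot lips about 302–336, drawer walls 232 and 410. Next I'll check the fore-aft centring, then lower it.

```bash
python3 - <<'E'
from cell import *
from h import *
w=read_camera("wrist"); s=state(); p=np.array(s["tcp_pos"])
for x in(-.045,.045):
    print(x,proj(w,[p+x*XC+[0,0,.038],p+x*XC+[0,0,-.042]]).round(0).tolist())
r=move_straight(SLOT+[0,0,.042+.042],.12,stop_force=8); print(r,state()["tcp_pos"],state()["force"])
w=read_camera("wrist"); cv2.imwrite("pics/w5.png",w["pixels"][60:460])
print(state()["clock"])
E
```

```text
-0.045 [[320.0, 218.0], [320.0, 188.0]]
0.045 [[319.0, 436.0], [319.0, 335.0]]
False [ 0.4782484  -0.15573912  0.1045101 ] [-0.16944666 -0.12082129 -0.2298543 ]
19.875
```

View pics/w5.png

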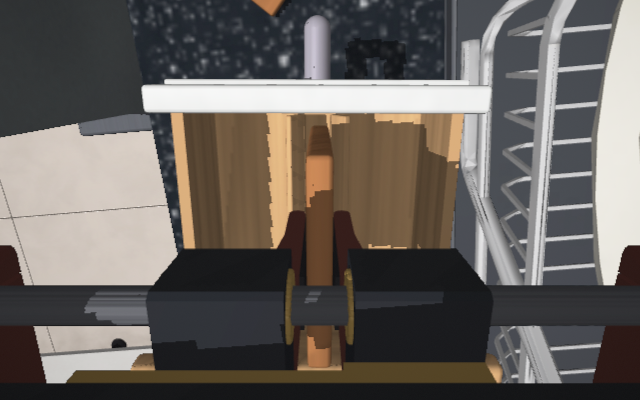

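```bash
python3 - <<'E'
from cell import *
from h import *
r=move_straight(SLOT+[0,0,.042-.005],.05,stop_force=6); s=state(); print(r,s["tcp_pos"],s["force"],s["grip_width"])
E
```

```text
True [ 0.47696448 -0.15520179  0.0629852 ] [ 1.20085336 -0.03057508 -0.84339255] 0.009790480286819182
```

```bash
python3 - <<'E'
from cell import *
from h import *
move_gripper(.026); hold(.4); s=state(); print(s["grasp_force"],s["force"])
p=np.array(s["tcp_pos"]); move_straight(p+[0,0,.10],.12)
w=read_camera("wrist"); cv2.imwrite("pics/w6.png",w["pixels"][60:460]); print(state()["clock"])
for x in(-.045,.045):
    print(proj(w,[SLOT+x*XC+y*YC+[0,0,z] for y in(-.005,.005) for z in(0,.08)]).round(0).tolist())
E
```

```text
0.0 [ 0.1942559 -0.4018276  0.1154266]
22.55
[[315.0, 173.0], [314.0, 185.0], [328.0, 173.0], [330.0, 185.0]]
[[316.0, 277.0], [314.0, 320.0], [327.0, 277.0], [329.0, 320.0]]
```

View pics/w6.png

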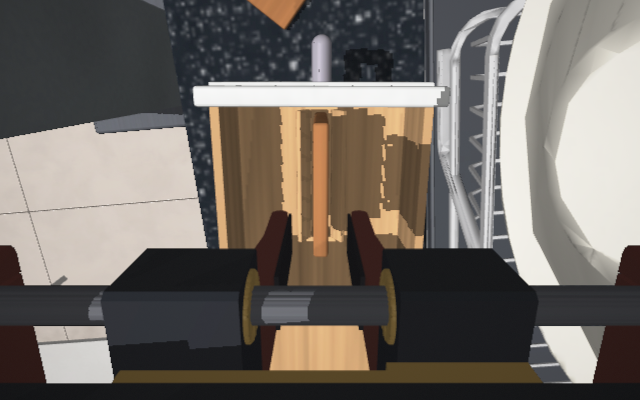

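The board stands upright and centred: its top is at image rows 182–316 and columns 313–328, within about 3 mm of prediction. Now I'll shut the drawer by its handle.

```bash
python3 - <<'E'
from cell import *
from h import *
p=np.array(state()["tcp_pos"]); move_straight(p+[0,0,.14],.2)
move_gripper(.05); move_ptp(BO-.15*ZT,OT)
move_straight(BO-.06*ZT,.15,rot=OT,stop_force=8)
r=move_straight(BO+.010*ZT,.06,stop_force=8); print(r)
assert not r
move_gripper(0,force=20); s=state(); p=np.array(s["tcp_pos"]); print(s["grip_width"],s["force"],s["clock"])
r=move_straight(p+.1545*XC,.06,stop_force=14); hold(.2)
s=state(); print(r,(np.array(s["tcp_pos"])-p)@XC,s["force"],s["grip_width"],s["clock"])
E
```

```text
False
0.011745074336205474 [0.04152225 0.25300052 0.02562399] 27.8
True 0.1489786624742253 [0.7582763  1.03180907 4.89096638] 0.011571525664266707 30.2417
```

```bash
python3 - <<'E'
from cell import *
from h import *
move_gripper(.05); p=np.array(state()["tcp_pos"]); print((p-.010*ZT-BAR)@XC)
move_straight(p-.16*ZT,.12); hold(.5)
t=read_camera("top"); w=read_camera("wrist")
cv2.imwrite("pics/f.png",np.hstack([w["pixels"][80:340,150:480],cv2.resize(t["pixels"][230:390,350:530],(293,260))])); print(state()["force"],state()["clock"])
E
```

```text
-0.0019595263778148142
[-0.09998553 -0.35047909  0.37693683] 33.0833
```

View pics/f.png

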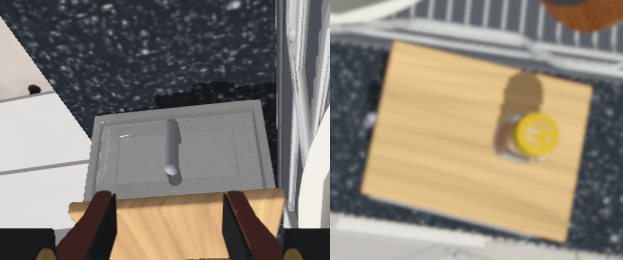

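The drawer front sits under the overhang as at the start, within about 2 mm of its starting position. The push ended at a firm stop of 14 N, the jar hasn't moved and the gripper is clear of everything.

```bash
python3 -c "
from cell import *
print(sign_off())"
```

```text
the job is handed in; nothing more can be done
None
```

I handed the job in at about 33 s: the board stands released and upright in the drawer slot, the drawer is shut to about 2 mm by the arm's own position, and the jar, garlic and bowl were not touched; no verdict came back.

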